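# Log out and release an instrument tie-down, holding its arm raised

### The arm

A 6-joint arm with a two-finger parallel gripper is mounted at the origin on the work surface. World frame = base frame: x ahead of the robot, y to its left, z up, the work surface at z = 0. Lengths are in mm, angles in rad, forces in N, time in s.
With the tool pointing down it reaches from about 275 to 1000 mm from the base axis. Payload 8.4 kg.
Tool frame: the origin (TCP) lies midway between the tips of the shut fingers; the grasp point (between the pads) lies 19 mm behind it; z points along the fingers, y is the line along which they close (so a half turn about z gives the same grasp; the last joint's range is limited). The gripper opens to 85 mm and grips with 20 to 120 N. Pads are 22 mm wide; open, the fingers measure 114 mm over their backs; the gripper's body (76 mm by 85 mm) begins 54 mm behind the grasp point. The pads swing forward as they close: fully open they stand 13 mm farther back than shut.
Start: joints at [1.255, 0.353, 1.633, -0, 1.155, -0.002], TCP at [192.921, 594.483, 231.281] pointing down, gripper open.
Joint ranges: [-2.63, 2.63], [-0.92, 2.1], [0.06, 2.66], [-1.3, 4.44], [0, 2.69], [-3.02, 3.02]. Speed limits (rad/s): [2.22, 2.22, 2.79, 3.14, 3.14, 3.14].

### API

Orientations are given as [roll, pitch, yaw] about the fixed x, y, z axes, in that order (R = Rz(yaw) Ry(pitch) Rx(roll)).
In Python, from rig import telemetry, optics, r gives the robot as it stands.
- The arm moves only by the tool play_rows, never from a script. Its arguments are lists of equal length, an entry for each row: "dp": the shift along the tool's x, y, z in units of 40 mm (1.0 is 40 mm), a list of three; "rot": the turn, a rotation vector about the tool's x, y, z in units of 6 degrees (1.0 is 6 degrees), a list of three. In form: {"dp": [[tx, ty, tz], ...], "rot": [[ax, ay, az], ...]}. A call has 1 to 5 rows; each row is the pose to reach, as a shift and turn from the pose commanded when the call began, along the tool's axes at that moment; what a row does not reach only later rows make up. A row lasts 1/12 s, in which the tool goes at most 41.7 mm and 7.16 degrees, less where a joint would pass 70% of its speed; a pose out of reach is approached as far as the arm can. A call with a gripper value outside its range is refused whole. "fingers" is the opening, from 0 (shut) to 1 (fully open), set as the call begins (left out, the last holds). The fingers move at their own pace and stop on an object; "grip_force" is the grip in N (left out, the last holds). Time passes only in rows, so rows that repeat a pose let the fingers close. It gives the time, the measured TCP pose, the force, the opening and the grip force at its end, in the units of the state.
- telemetry.sense(): the state, without advancing time (a new reading comes with each control period).
- optics.grab_frame(name): name is "side" or "top"; returns a dict with "color" (384x512x3 uint8, red, green, blue), "mtx" (3x3 intrinsics, pixels), "R" (3x3) and "t" (3): a world point X has camera coordinates R X + t. Camera axes: x right, y down, z forward; pixel columns grow to the right and rows downward; lengths in mm; the calibration is good to about 2 mm. A picture is of the moment at which its call begins. There is no depth.
- r.sign_off(): hands the job in; it is judged then, once.
The state is a dict: "clock": time; "qpos": joint angles; "qvel": joint speeds; "joint_efforts": joint torques, N m; "eef_pos": TCP position; "tcp_rot": TCP orientation; "contact_force": force on the tool from outside, world axes, zero at the start; "wrist_torque": the same for the moment, N m; "opening": opening from 0.0 (shut) to 1.0 (fully open); "grasp_force": force on a finger pad.
Only numpy, scipy, OpenCV 4.12 (cv2) and the standard library are available. Lean on these libraries where they do the work, as an engineer would, in place of code of your own. Each camera call takes 0.05 s, during which the arm holds its last target. There are 200 camera calls.

### The job

Log out the bench instrument's tie-down: pick up the hand scanner, hold it steady and level with its nose squarely facing the bar code tag, about 90 mm away, for a second, then lay it back upright and wholly on its black mat and let go. Then pull the red latch knob fully out sideways against its spring and, keeping it pulled until the coupler is clear, lift the yellow arm about 100 mm off its ball. Finish while still holding the arm up there, still, in the gripper; leave the bottle, the tip box and the roll of tape where they stand.

Things in the scene. Friction and masses are not known exactly. Their poses are not given: they have to be found in the camera images.
- tiedown: Fixed: dark steel anchor plate (100 x 90 x 8 mm) with a ball stud, and a cream and navy bench instrument 155 mm tall (x -100 to +220, y +275 to +555 mm). Origin: on the bench under the ball. +y: along the yellow arm from ball to instrument; z up; +x: the side the red knob sticks out. Its place varies, turned by 0 to 0.6 rad.
- ball (a point): Centre of the steel ball (30 mm diameter), fixed, 75 mm above the bench. Axes as tiedown.
- label (a point): Centre of the bar code (paper 72 x 46 mm on a grey tag) on the instrument's side, at (125, 251, 105) mm in tiedown. It faces -y of its axes (axes as tiedown) and leans back 0.35 rad, so that it looks slightly upward; scan it with the scanner level, pointing along +y.
- tongue (a joint): Hinge of the yellow arm, rad: 0 = level, coupler down on the ball; grows as the coupler end rises (to 1.2). Axis parallel to tiedown x through (0, 240, 75) mm of tiedown: coupler and knob swing on a 240 mm radius, 100 mm of lift is 0.43 rad. It falls back if let go (0.5 kg; about 3 N to lift at the knob) and cannot rise while the latch is in.
- coupler (a point): Top centre of the dark steel coupler head (48 wide along x, 58 along y, 40 mm tall) at the end of the yellow arm (22 mm wide, 16 mm thick), right over the ball, 98 mm above the bench when down. Axes turn with the arm.
- latch (a joint): Spring latch that slides in the coupler along tiedown +x, m: 0 locked (sprung home), 0.018 fully pulled (stop). Under about 0.010 its bolt still catches beneath the ball. The spring pulls back with 4 N at 0 to 10.5 N at 0.018; it returns if let go.
- knob (a point): Middle of the red knob's grip: level cylinder along x, 20 mm diameter, 34 mm long, then a 28 mm end flange, 6 mm thick (+x). 59 mm to +x of the ball, 75 mm above the bench when locked; moves with latch and arm. Take it from above, fingers closing along tiedown y. The coupler's wall is 35 mm inward (-x). It can roll between the pads as the arm swings.
- scanner: Loose hand scanner, 140 long (x) , 36 tall (z), 160 g: grey handle 30 mm wide (x -70 to +32) and blue head 46 mm wide (x +32 to +70). Origin: centre of its underside; +x to the nose, z up (a yellow button is on top of the head). Lies upright on the mat at the start.
- handle (a point): Where to grip the scanner, across its 30 mm wide handle (closing along y): 10 mm behind its middle, 18 mm above its underside. Axes as scanner.
- nose (a point): Centre of the scanner's front window, 70 mm ahead (+x) of scanner's origin, 18 mm up. Axes as scanner; it looks along +x.
- tail (a point): Centre of the scanner's rear end, 70 mm behind the origin, 18 mm up.
- mat: Black rubber mat, 250 (x) by 150 mm (y), 4 mm thick, fixed to the bench. Origin: centre of its underside.
- bottle: Amber bottle, 64 mm diameter, 150 mm tall, loose; leave alone. Origin: centre of its underside.
- tipbox: Clear box with green lid, 92 x 122 mm, 65 mm tall, loose; leave alone. Origin: centre of its underside.
- tape: Roll of blue tape lying flat, 90 mm diameter, 25 mm tall, loose; leave alone. Origin: centre of its underside.
Mind the look-alikes: they are no part of the job. There is more than one size of the scanner; the job needs the largest.

How it is judged:
By the outcome, as a careful person would: the job done as asked, in the order asked, and still so for the second after the job is handed in, while the arm keeps its last pose, push and grip.
It also fails if it takes over 61 s, if anything falls off the work surface, if the arm or the gripper's body presses on something with over 40 N, if the wrist force passes 120 N, or if a joint passes its speed limit or range.

## Working session

There is one attempt and no reset: what is moved stays moved. The work goes in short steps, Python scripts to look and compute and a tool call to move; the robot and the scene stay as the last step left them, time stands still between calls to the robot, and variables do not carry over. Pictures are saved under pics/ and viewed, at most 10 in all, crops included, and the job is handed in when it is done.

Besides the shell and the picture viewer there is one more tool, called as name(argument=value, ...), one argument or row to a line, values as JSON. play_rows: Moves the arm, as the interface text tells. Its arguments: {"type":"object","properties":{"dp":{"type":"array"},"rot":{"type":"array"},"fingers":{"type":"number"},"grip_force":{"type":"number"}},"required":["dp","rot"]}

```bash
mkdir -p pics; ls
python3 - <<'E'
from rig import telemetry, optics, r
import cv2,numpy as np
s=telemetry.sense();print({k:np.round(v,3).tolist() for k,v in s.items()})
for n in("side","top"):
    f=optics.grab_frame(n);np.savez(f"{n}0.npz",**f)
    cv2.imwrite(f"pics/{n}0.png",cv2.resize(f["color"][:,:,::-1],(800,600),interpolation=cv2.INTER_CUBIC))
    print(n,f["mtx"].round(1).tolist(),f["R"].round(3).tolist(),f["t"].round(1).tolist())
E
```

```text
pics
{'clock': 0.0, 'qpos': [1.255, 0.354, 1.634, -0.0, 1.155, -0.002], 'qvel': [0.001, 0.003, -0.0, 0.0, -0.0, 0.001], 'joint_efforts': [0.005, -60.525, -34.209, 0.0, 0.009, 0.0], 'eef_pos': [192.781, 594.018, 230.533], 'tcp_rot': [-3.14, 0.0, 2.828], 'contact_force': [-0.018, 0.34, 0.052], 'wrist_torque': [0.007, -0.003, -0.043], 'grasp_force': 0.0, 'opening': 1.001}
side [[379.4, 0.0, 261.4], [0.0, 379.4, 193.1], [0.0, 0.0, 1.0]] [[0.766, -0.643, 0.012], [-0.488, -0.594, -0.64], [0.418, 0.484, -0.768]] [-432.2, 293.6, 907.9]
top [[347.0, 0.0, 256.3], [0.0, 347.0, 197.1], [0.0, 0.0, 1.0]] [[0.137, -0.991, 0.001], [-0.966, -0.134, -0.222], [0.22, 0.029, -0.975]] [-99.3, 541.3, 880.8]
```

View pics/side0.png

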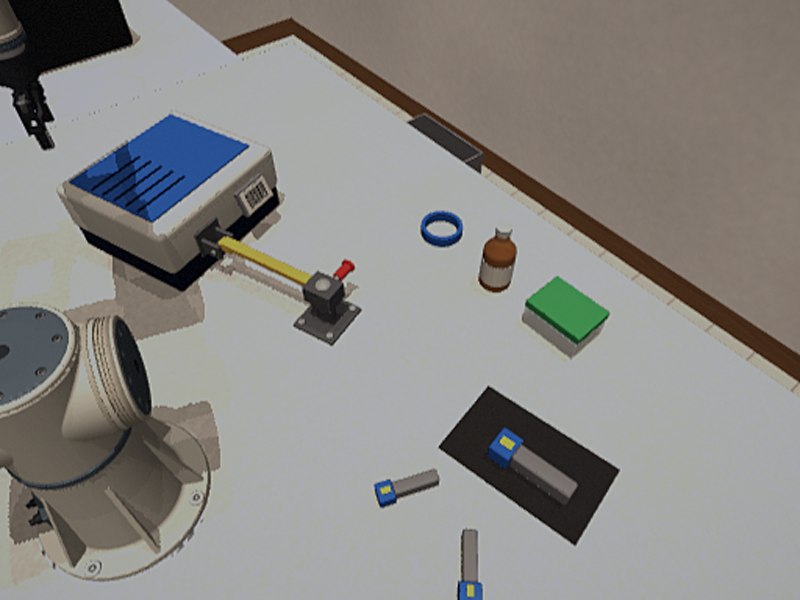

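View pics/top0.png

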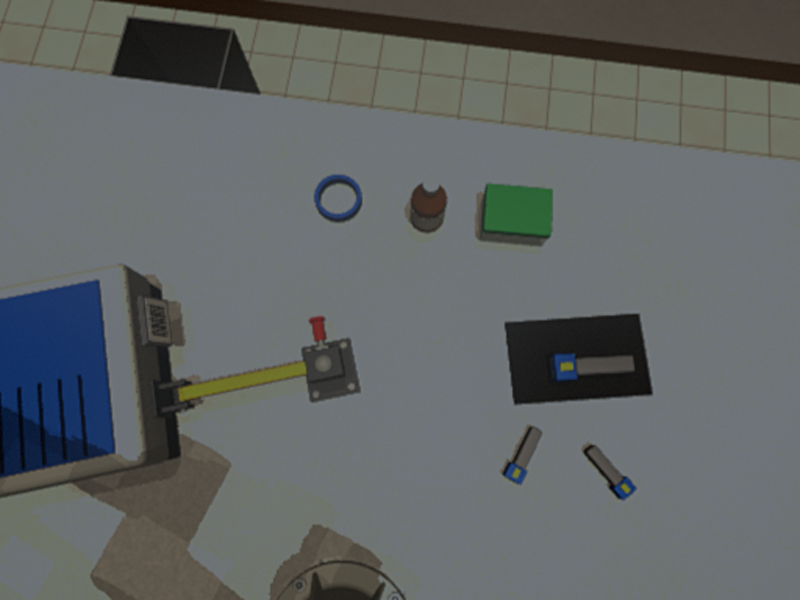

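The side view shows the largest scanner on the mat (head 505,445; tail 570,490 in 800 px) and two small look-alikes at (405,487) and (470,570). The red knob is at (345,270) and the coupler at (323,285). In the top view the scanner runs from (565,367) to (633,365), the knob is at (318,328), the coupler at (324,365), and the label at (157,320).

```bash
cat > h.py <<'E'
import numpy as np,cv2
from scipy.optimize import least_squares
def ray(f,p):
    c=-f["R"].T@f["t"]; d=f["R"].T@np.linalg.solve(f["mtx"],[p[0],p[1],1.]); return c,d/np.linalg.norm(d)
def plane(f,p,z):
    c,d=ray(f,p); return c+d*(z-c[2])/d[2]
def tri(fs,ps):
    A=0;b=0;R=[ray(f,p) for f,p in zip(fs,ps)]
    for c,d in R: M=np.eye(3)-np.outer(d,d);A=A+M;b=b+M@c
    x=np.linalg.solve(A,b); return x,[np.linalg.norm((np.eye(3)-np.outer(d,d))@(x-c)) for c,d in R]
def proj(f,X): q=f["mtx"]@(f["R"]@np.array(X,float)+f["t"]); return q[:2]/q[2]
def mask(f,lo,hi,box):  # hsv, box in 800px coords x0,y0,x1,y1
    h=cv2.cvtColor(f["color"],cv2.COLOR_RGB2HSV); m=cv2.inRange(h,np.array(lo),np.array(hi)); k=np.zeros_like(m)
    x0,y0,x1,y1=[int(v*.64) for v in box]; k[y0:y1,x0:x1]=m[y0:y1,x0:x1]; return k
def pts(m): y,x=np.nonzero(m); return np.c_[x,y].astype(float)
E
python3 - <<'E'
from h import *
S=dict(np.load("side0.npz"));T=dict(np.load("top0.npz"))
def rect(f,m,z):
    c=max(cv2.findContours(m,0,1)[0],key=cv2.contourArea)[:,0].astype(float)
    P=np.array([plane(f,p,z)[:2] for p in c],np.float32); return cv2.minAreaRect(P)
red=lambda f,b:pts(mask(f,(0,150,60),(6,255,255),b)|mask(f,(174,150,60),(180,255,255),b))
kT=red(T,(290,300,350,350));kS=red(S,(320,250,370,300))
print("knob n",len(kT),len(kS),tri([S,T],[kS.mean(0),kT.mean(0)]))
P=np.array([plane(T,p,75)[:2] for p in kT]);
print("knob axis top",cv2.fitLine(P.astype(np.float32),2,0,.01,.01).ravel())
for n,f,b in(("T",T,(180,350,310,410)),("S",S,(215,230,315,290))):
    m=mask(f,(20,120,60),(35,255,255),b); P=np.array([plane(f,p,83)[:2] for p in pts(m)])
    print("arm",n,len(P),P.mean(0),cv2.fitLine(P.astype(np.float32),2,0,.01,.01).ravel(),rect(f,m,83))
# scanner
for n,f,b in(("T",T,(500,310,660,410)),("S",S,(430,380,630,550))):
    y=mask(f,(20,100,60),(35,255,255),b); bl=mask(f,(100,120,40),(130,255,255),b)
    print(n,"button",len(pts(y)),plane(f,pts(y).mean(0),41)[:2],"blue",rect(f,bl|y,40))
    h=cv2.cvtColor(f["color"],cv2.COLOR_RGB2HSV); 
    x0,y0,x1,y1=[int(v*.64) for v in b]
    v=h[:,:,2]; t,_=cv2.threshold(v[y0:y1,x0:x1].copy(),0,255,cv2.THRESH_OTSU); print("otsu",t)
    dk=mask(f,(0,0,0),(180,255,t),b); c=max(cv2.findContours(dk,0,1)[0],key=cv2.contourArea)
    P=np.array([plane(f,p,4)[:2] for p in c[:,0]],np.float32); print("mat",cv2.minAreaRect(P),cv2.boxPoints(cv2.minAreaRect(P)).round().tolist())
    hand=np.zeros_like(dk); cv2.drawContours(hand,[c],-1,255,-1)
    medv=np.median(v[(hand>0)]); hh=((v>medv*1.6)&(hand>0)).astype(np.uint8)*255
    print("scanner",medv,rect(f,hh,40),cv2.boxPoints(rect(f,hh,40)).round().tolist())
E
```

```text
knob n 84 79 (array([494.2866596 , 108.69612736,  75.86284897]), [np.float64(1.7077576071005662), np.float64(1.7077576071005316)])
knob axis top [9.43554401e-01 3.31217617e-01 4.92931061e+02 1.09630684e+02]
arm T 694 [387.48277412 217.98419892] [ 3.4139544e-01 -9.3991977e-01  3.8748279e+02  2.1798419e+02] ((388.97735595703125, 216.44656372070312), (23.593353271484375, 208.99038696289062), 20.16773796081543)
arm S 416 [389.28223827 221.90999336] [ 3.4344599e-01 -9.3917245e-01  3.8928223e+02  2.2190999e+02] ((385.6591796875, 220.20582580566406), (33.67494201660156, 206.34767150878906), 19.15775489807129)
T button 36 [ 492.14864307 -321.48667061] blue ((491.07391357421875, -319.2353820800781), (47.36705780029297, 38.434303283691406), 11.439635276794434)
otsu 69.0Traceback (most recent call last):
  File "<stdin>", line 21, in <module>
  File "h.py", line 13, in mask
    h=cv2.cvtColor(f["color"],cv2.COLOR_RGB2HSV); m=cv2.inRange(h,np.array(lo),np.array(hi)); k=np.zeros_like(m)
                                                    ~~~~~~~~~~~^^^^^^^^^^^^^^^^^^^^^^^^^^^^^
cv2.error: OpenCV(4.12.0) /io/opencv/modules/core/src/arithm.cpp:2092: error: (-215:Assertion failed) lb.type() == ub.type() in function 'inRange'
```

Run:
```python
from h import *
S=dict(np.load("side0.npz"));T=dict(np.load("top0.npz"))
def rect(P): r=cv2.minAreaRect(np.array(P,np.float32)); return np.round(r[0],1),np.round(r[1],1),round(r[2],1),cv2.boxPoints(r).round().tolist()
big=lambda m:max(cv2.findContours(m,0,1)[0],key=cv2.contourArea)[:,0].astype(float)
for n,f,b in(("T",T,(480,300,680,420)),("S",S,(430,380,630,550))):
    h=cv2.cvtColor(f["color"],cv2.COLOR_RGB2HSV);v=h[:,:,2]
    x0,y0,x1,y1=[int(q*.64) for q in b]; k=np.zeros_like(v);k[y0:y1,x0:x1]=1
    bl=((h[:,:,1]>100)&(k>0)&(v>40)).astype(np.uint8)*255
    print(n,"blue",rect([plane(f,p,40)[:2] for p in big(bl)]))
    bench=np.median(v[y0:y1,x0:x1][:8]);dk=((v<bench*.45)&(k>0)).astype(np.uint8)*255
    c=big(dk).astype(np.int32);print("mat",rect([plane(f,p,4)[:2] for p in c]))
    hand=np.zeros_like(dk);cv2.drawContours(hand,[c],-1,255,-1)
    med=np.percentile(v[hand>0],30);hh=((v>med*1.7)&(hand>0)|(bl>0)).astype(np.uint8)*255
    hh=cv2.morphologyEx(hh,cv2.MORPH_OPEN,np.ones((3,3)))
    print("scan",bench,med,rect([plane(f,p,40)[:2] for p in big(hh)]))
    g=((hh>0)&(bl==0)); P=np.array([plane(f,p,40)[:2] for p in pts(g)],np.float32);print("handle",P.mean(0),cv2.fitLine(P,2,0,.01,.01).ravel())
```

```text
T blue (array([ 491.1, -319.2]), array([47.5, 38.3]), 11.9, [[464.0, -305.0], [472.0, -343.0], [518.0, -333.0], [510.0, -296.0]])
mat (array([ 515.7, -350.6]), array([147.1, 247.8]), 11.9, [[418.0, -244.0], [469.0, -487.0], [613.0, -457.0], [562.0, -214.0]])
scan 118.0 25.0 (array([ 497.7, -369.2]), array([ 46.1, 139.4]), 7.9, [[465.0, -303.0], [484.0, -441.0], [530.0, -435.0], [511.0, -297.0]])
handle [ 503.03296 -384.51526] [ 1.8932609e-01 -9.8191428e-01  5.0303302e+02 -3.8451526e+02]
S blue (array([ 483.8, -325.2]), array([62., 40.]), 15.2, [[449.0, -314.0], [459.0, -353.0], [519.0, -336.0], [508.0, -298.0]])
mat (array([ 515., -354.]), array([147.4, 248.3]), 11.9, [[417.0, -248.0], [468.0, -491.0], [613.0, -460.0], [562.0, -217.0]])
scan 172.0 35.0 (array([ 492.9, -374. ]), array([ 60.2, 139.1]), 10.5, [[451.0, -311.0], [476.0, -448.0], [535.0, -437.0], [510.0, -300.0]])
handle [ 502.46863 -390.571  ] [ 1.8206039e-01 -9.8328733e-01  5.0246863e+02 -3.9057095e+02]
```

play_rows(
  dp=[
    [-0.6, -0.84, 0],
    [-1.2, -1.68, 0],
    [-1.8, -2.52, 0],
    [-2.4, -3.36, 0],
    [-3.0, -4.2, 0],
  ],
  rot=[
    [0, 0, 0],
    [0, 0, 0],
    [0, 0, 0],
    [0, 0, 0],
    [0, 0, 0],
  ],
  fingers=1,
)

```text
clock: 0.52
eef_pos: [255.1, 395.6, 230.8]
tcp_rot: [-3.141, -0.0, 2.828]
contact_force: [1.5, -0.1, 0.2]
opening: 1.002
grasp_force: 0.0
```

```bash
cat > go.py <<'E'
import sys,numpy as np
from rig import telemetry
from scipy.spatial.transform import Rotation as Ro
# go.py x y z yaw : tool-frame shift (40mm) and turn (6deg) to a tool-down pose
s=telemetry.sense();R=Ro.from_euler("xyz",s["tcp_rot"])
x,y,z,w=map(float,sys.argv[1:5])
d=R.inv().apply(np.array([x,y,z])-s["eef_pos"])/40
t=(R.inv()*Ro.from_euler("xyz",[np.pi,0,w])).as_rotvec()/np.radians(6)
print("t",s["clock"],"pos",np.round(s["eef_pos"],1),"rot",np.round(s["tcp_rot"],3),"F",np.round(s["contact_force"],1),"op",round(float(s["opening"]),3),"gf",round(float(s["grasp_force"]),1))
print("dp",np.round(d,3),"rot",np.round(t,2),"rows>=",round(max(np.linalg.norm(d)*40/41.7,np.linalg.norm(t)*6/7.16),1))
E
python3 go.py 502 -381 150 1.757
python3 - <<'E'
from h import *
S=dict(np.load("side0.npz"));T=dict(np.load("top0.npz"))
O=np.array([436,87.,0]);a=.347;R=np.array([[np.cos(a),-np.sin(a),0],[np.sin(a),np.cos(a),0],[0,0,1]])
for n,p in(("label",(125,251,105)),("coupler",(0,0,98)),("knob",(62,0,75)),("hinge",(0,240,83)),("plate c",(0,0,8))):
    X=O+R@np.array(p);print(n,X.round(),"S",(proj(S,X)/.64).round(1),"T",(proj(T,X)/.64).round(1))
# label paper: bright, unsaturated blob near prediction
for n,f,b in(("S",S,(235,165,280,222)),("T",T,(136,290,184,352))):
    x0,y0,x1,y1=[int(q*.64) for q in b]; print(n,"size",x1-x0,y1-y0)
    cv2.imwrite(f"pics/lab{n}.png",cv2.resize(f["color"][y0:y1,x0:x1,::-1],None,fx=8,fy=8,interpolation=0))
E
```

```text
t 0.5167 pos [255.1 395.6 230.8] rot [-3.141 -0.     2.828] F [ 1.5 -0.1  0.2] op 1.002 gf 0.0
dp [-11.853 -16.569   2.031] rot [-1.000e-02  0.000e+00  1.023e+01] rows>= 19.6
label [468. 366. 105.] S [256.8 193.5] T [159.1 318.2]
coupler [436.  87.  98.] S [322.8 282.9] T [323.4 361.3]
knob [494. 108.  75.] S [343.3 269.7] T [318.8 327.3]
hinge [354. 313.  83.] S [221.6 240.5] T [180.2 392.8]
plate c [436.  87.   8.] S [327.5 314.3] T [330.3 367.6]
S size 29 37
T size 30 40
```

play_rows(
  dp=[
    [-0.6, -0.84, 0],
    [-1.2, -1.68, 0],
    [-1.8, -2.52, 0],
    [-2.4, -3.36, 0],
    [-3.0, -4.2, 0],
  ],
  rot=[
    [0, 0, 0],
    [0, 0, 0],
    [0, 0, 0],
    [0, 0, 0],
    [0, 0, 0],
  ],
)

```text
clock: 0.93
eef_pos: [317.3, 198.9, 231.2]
tcp_rot: [3.142, 0.0, 2.828]
contact_force: [1.6, 0.4, 0.8]
opening: 0.999
grasp_force: 0.0
```

play_rows(
  dp=[
    [-0.6, -0.84, 0],
    [-1.2, -1.68, 0],
    [-1.8, -2.52, 0],
    [-2.4, -3.36, 0],
    [-3.0, -4.2, 0],
  ],
  rot=[
    [0, 0, 0],
    [0, 0, 0],
    [0, 0, 0],
    [0, 0, 0],
    [0, 0, 0],
  ],
)

```text
clock: 1.35
eef_pos: [379.7, 1.9, 231.4]
tcp_rot: [3.141, 0.001, 2.828]
contact_force: [0.1, 1.5, 0.4]
opening: 0.998
grasp_force: 0.0
```

play_rows(
  dp=[
    [-0.6, -0.84, 0],
    [-1.2, -1.68, 0],
    [-1.8, -2.52, 0],
    [-2.4, -3.36, 0],
    [-3.0, -4.2, 0],
  ],
  rot=[
    [0, 0, 1],
    [0, 0, 2],
    [0, 0, 3],
    [0, 0, 4],
    [0, 0, 5],
  ],
)

```text
clock: 1.77
eef_pos: [441.9, -195.1, 231.1]
tcp_rot: [3.142, -0.0, 2.298]
contact_force: [1.3, 1.4, 0.1]
opening: 1.002
grasp_force: 0.0
```

```bash
python3 go.py 502 -381 120 1.757
```

```text
t 1.7667 pos [ 441.9 -195.1  231.1] rot [ 3.142 -0.     2.298] F [1.3 1.4 0.1] op 1.002 gf 0.0
dp [-4.469 -1.969  2.777] rot [ 0.   -0.    5.17] rows>= 5.4
```

play_rows(
  dp=[
    [-0.8, -0.35, 0.45],
    [-1.6, -0.7, 0.9],
    [-2.4, -1.05, 1.35],
    [-3.2, -1.4, 1.8],
    [-4.0, -1.75, 2.2],
  ],
  rot=[
    [0, 0, 1.03],
    [0, 0, 2.07],
    [0, 0, 3.1],
    [0, 0, 4.13],
    [0, 0, 5.17],
  ],
  fingers=0.75,
)

```text
clock: 2.18
eef_pos: [496.9, -360.1, 141.6]
tcp_rot: [-3.141, -0.001, 1.757]
contact_force: [1.3, 0.8, 0.6]
opening: 0.751
grasp_force: 0.0
```

play_rows(
  dp=[
    [0, 0, 0],
    [0, 0, 0],
    [0, 0, 0],
  ],
  rot=[
    [0, 0, 0],
    [0, 0, 0],
    [0, 0, 0],
  ],
)

```text
clock: 2.43
eef_pos: [496.6, -358.1, 142.7]
tcp_rot: [-3.141, -0.001, 1.763]
contact_force: [-0.2, 0.2, 0.9]
opening: 0.747
grasp_force: 0.0
```

```bash
python3 go.py 502 -381 4 1.757
python3 - <<'E'
from rig import optics
import cv2,numpy as np
f=optics.grab_frame("top");np.savez("top1.npz",**f)
c=cv2.resize(f["color"][180:280,290:440,::-1],None,fx=5,fy=5,interpolation=cv2.INTER_CUBIC)
cv2.imwrite("pics/top1.png",c)
E
```

```text
t 2.4333 pos [ 496.6 -358.1  142.7] rot [-3.141e+00 -1.000e-03  1.763e+00] F [-0.2  0.2  0.9] op 0.747 gf 0.0
dp [-0.592  0.027  3.468] rot [-0.01 -0.01  0.06] rows>= 3.4
```

View pics/top1.png

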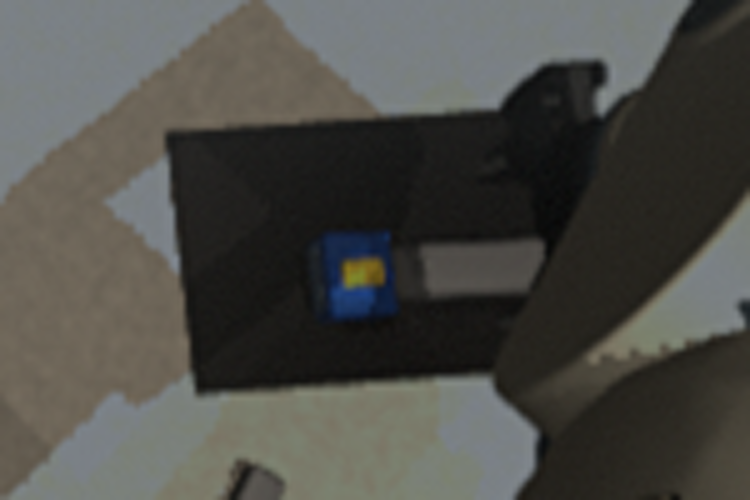

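The crop shows the blue head at (355,275) with the handle running right from it to (545,265), under the gripper as expected. I'm descending on it now.

play_rows(
  dp=[
    [-0.4, 0.03, 0.7],
    [-0.6, 0.03, 1.5],
    [-0.6, 0.03, 2.3],
    [-0.6, 0.03, 3.0],
    [-0.6, 0.03, 3.45],
  ],
  rot=[
    [0, 0, 0.06],
    [0, 0, 0.06],
    [0, 0, 0.06],
    [0, 0, 0.06],
    [0, 0, 0.06],
  ],
)

```text
clock: 2.9
eef_pos: [502.1, -380.2, 3.8]
tcp_rot: [-3.141, -0.001, 1.758]
contact_force: [-0.5, -0.1, -0.6]
opening: 0.746
grasp_force: 0.0
```

play_rows(
  dp=[
    [0, 0, 0],
    [0, 0, 0],
    [0, 0, 0],
    [0, 0, 0],
    [0, 0, 0],
  ],
  rot=[
    [0, 0, 0],
    [0, 0, 0],
    [0, 0, 0],
    [0, 0, 0],
    [0, 0, 0],
  ],
  fingers=0,
  grip_force=50,
)

```text
clock: 3.32
eef_pos: [504.0, -382.4, 7.3]
tcp_rot: [3.14, 0.002, 1.757]
contact_force: [-0.4, 2.5, 6.9]
opening: 0.343
grasp_force: 50.6
```

play_rows(
  dp=[
    [0, 0, 0],
    [0, 0, 0],
    [0, 0, 0],
    [0, 0, 0],
    [0, 0, 0],
  ],
  rot=[
    [0, 0, 0],
    [0, 0, 0],
    [0, 0, 0],
    [0, 0, 0],
    [0, 0, 0],
  ],
)

```text
clock: 3.73
eef_pos: [504.0, -382.4, 7.3]
tcp_rot: [3.14, 0.002, 1.757]
contact_force: [-0.2, 2.0, 7.4]
opening: 0.344
grasp_force: 50.9
```

```bash
python3 go.py 502 -381 4 1.757
```

```text
t 3.7333 pos [ 504.  -382.4    7.3] rot [3.140e+00 2.000e-03 1.757e+00] F [-0.2  2.   7.4] op 0.344 gf 50.9
dp [ 0.044 -0.043  0.081] rot [ 0.02  0.02 -0.  ] rows>= 0.1
```

play_rows(
  dp=[
    [0, 0, -0.3],
    [0, 0, -1.0],
    [0, 0, -1.8],
    [0, 0, -2.6],
    [0, 0, -3.4],
  ],
  rot=[
    [0, 0, 0],
    [0, 0, 0],
    [0, 0, 0],
    [0, 0, 0],
    [0, 0, 0],
  ],
)

```text
clock: 4.15
eef_pos: [502.6, -381.8, 143.7]
tcp_rot: [3.141, 0.0, 1.756]
contact_force: [0.9, -0.8, -1.1]
opening: 0.346
grasp_force: 49.7
```

```bash
python3 go.py 526 205.6 140 1.918
```

```text
t 4.15 pos [ 502.6 -381.8  143.7] rot [3.141 0.    1.756] F [ 0.9 -0.8 -1.1] op 0.346 gf 49.7
dp [14.326  3.285  0.088] rot [ 0.    0.   -1.54] rows>= 14.1
```

play_rows(
  dp=[
    [0.5, 0.1, 0],
    [1.2, 0.27, 0],
    [2.0, 0.46, 0],
    [2.8, 0.64, 0],
    [3.6, 0.82, 0],
  ],
  rot=[
    [0, 0, 0],
    [0, 0, 0],
    [0, 0, 0],
    [0, 0, 0],
    [0, 0, 0],
  ],
)

```text
clock: 4.57
eef_pos: [508.3, -233.2, 142.4]
tcp_rot: [3.141, 0.001, 1.756]
contact_force: [0.2, -0.7, -1.0]
opening: 0.345
grasp_force: 49.9
```

play_rows(
  dp=[
    [0.8, 0.18, 0],
    [1.6, 0.36, 0],
    [2.4, 0.55, 0],
    [3.2, 0.73, 0],
    [4.0, 0.91, 0],
  ],
  rot=[
    [0, 0, 0],
    [0, 0, 0],
    [0, 0, 0],
    [0, 0, 0],
    [0, 0, 0],
  ],
)

```text
clock: 4.98
eef_pos: [514.7, -68.9, 142.4]
tcp_rot: [3.14, 0.001, 1.756]
contact_force: [0.3, -0.4, -1.8]
opening: 0.342
grasp_force: 49.9
```

play_rows(
  dp=[
    [0.8, 0.18, 0],
    [1.6, 0.36, 0],
    [2.4, 0.55, 0],
    [3.2, 0.73, 0],
    [4.0, 0.91, 0],
  ],
  rot=[
    [0, 0, 0],
    [0, 0, 0],
    [0, 0, 0],
    [0, 0, 0],
    [0, 0, 0],
  ],
)

```text
clock: 5.4
eef_pos: [520.9, 95.2, 142.4]
tcp_rot: [3.14, 0.0, 1.757]
contact_force: [0.8, 0.0, -1.1]
opening: 0.347
grasp_force: 49.9
```

play_rows(
  dp=[
    [0.7, 0.16, 0],
    [1.3, 0.3, 0],
    [1.9, 0.43, 0],
    [2.3, 0.53, 0],
    [2.3, 0.53, 0],
  ],
  rot=[
    [0, 0, -0.3],
    [0, 0, -0.7],
    [0, 0, -1.1],
    [0, 0, -1.5],
    [0, 0, -1.5],
  ],
)

```text
clock: 5.82
eef_pos: [525.3, 190.8, 142.4]
tcp_rot: [3.139, -0.001, 1.918]
contact_force: [-0.4, 0.5, -1.7]
opening: 0.348
grasp_force: 49.8
```

```bash
python3 go.py 526 205.6 90.3 1.918
python3 - <<'E'
from rig import optics
import cv2,numpy as np
for n in ("side","top"):
    f=optics.grab_frame(n);np.savez(f"{n}2.npz",**f)
s=np.load("side2.npz")["color"][90:240,110:290,::-1];t=np.load("top2.npz")["color"][140:290,70:250,::-1]
cv2.imwrite("pics/scan.png",cv2.resize(np.hstack([s,t]),(792,330),interpolation=cv2.INTER_CUBIC))
E
```

```text
t 5.8167 pos [525.3 190.8 142.4] rot [ 3.139e+00 -1.000e-03  1.918e+00] F [-0.4  0.5 -1.7] op 0.348 gf 49.8
dp [0.341 0.14  1.304] rot [ 0.02 -0.01  0.  ] rows>= 1.3
```

View pics/scan.png

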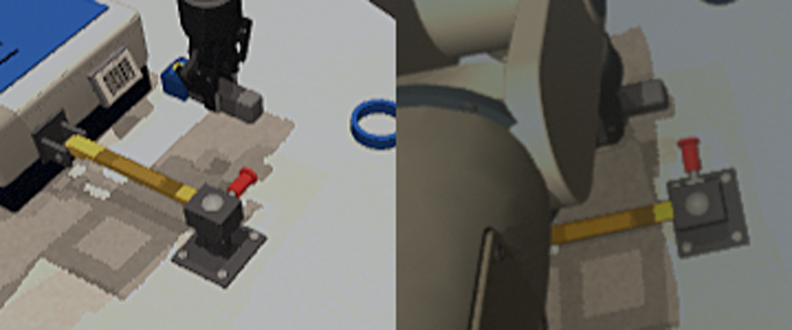

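Run:
```python
from h import *
S=dict(np.load("side2.npz"));T=dict(np.load("top2.npz"))
sc=180/396
for n,dx,z in(("tail top",-60,175),("tail",-60,157),("nose",80,157),("button",61,176)):
    a=1.918;X=[525.3+dx*np.cos(a),190.8+dx*np.sin(a),z]
    print(n,np.round(X),"S crop",((proj(S,X)-[110,90])/sc).round(),"T crop",((proj(T,X)-[70,140])/sc+[396,0]).round())
```

```text
tail top [546. 134. 175.] S crop [256.  98.] T crop [662.  87.]
tail [546. 134. 157.] S crop [257. 109.] T crop [665.  91.]
nose [498. 266. 157.] S crop [170.  72.] T crop [540. 116.]
button [505. 248. 176.] S crop [180.  66.] T crop [551. 109.]
```

The crop shows the scanner held level with its tail at (258,105) in the side view and (662,95) in the top view, and its head facing the tag. Both match the prediction to about 3 mm, so I'm going to the scan pose.

play_rows(
  dp=[
    [0.1, 0.04, 0.3],
    [0.2, 0.08, 0.65],
    [0.3, 0.12, 1.0],
    [0.34, 0.14, 1.25],
    [0.34, 0.14, 1.3],
  ],
  rot=[
    [0, 0, 0],
    [0, 0, 0],
    [0, 0, 0],
    [0, 0, 0],
    [0, 0, 0],
  ],
)

```text
clock: 6.33
eef_pos: [524.3, 201.6, 87.1]
tcp_rot: [-3.138, 0.0, 1.912]
contact_force: [-0.1, 0.3, -2.0]
opening: 0.345
grasp_force: 49.8
```

play_rows(
  dp=[
    [0, 0, 0],
    [0, 0, 0],
    [0, 0, 0],
    [0, 0, 0],
    [0, 0, 0],
  ],
  rot=[
    [0, 0, 0],
    [0, 0, 0],
    [0, 0, 0],
    [0, 0, 0],
    [0, 0, 0],
  ],
)

```text
clock: 6.75
eef_pos: [525.9, 202.6, 89.9]
tcp_rot: [3.141, -0.0, 1.913]
contact_force: [-0.1, 0.4, -1.4]
opening: 0.346
grasp_force: 49.8
```

```bash
python3 go.py 526 205.6 90.3 1.918
```

```text
t 6.75 pos [525.9 202.6  89.9] rot [ 3.141 -0.     1.913] F [-0.1  0.4 -1.4] op 0.346 gf 49.8
dp [ 0.069  0.027 -0.01 ] rot [ 0.01 -0.   -0.04] rows>= 0.1
```

play_rows(
  dp=[
    [0.07, 0.03, 0],
    [0.07, 0.03, 0],
    [0.07, 0.03, 0],
    [0.07, 0.03, 0],
    [0.07, 0.03, 0],
  ],
  rot=[
    [0, 0, -0.04],
    [0, 0, -0.04],
    [0, 0, -0.04],
    [0, 0, -0.04],
    [0, 0, -0.04],
  ],
)

```text
clock: 7.17
eef_pos: [525.7, 205.7, 89.3]
tcp_rot: [-3.142, 0.0, 1.918]
contact_force: [-0.2, 0.0, -1.6]
opening: 0.344
grasp_force: 49.8
```

play_rows(
  dp=[
    [0, 0, 0],
    [0, 0, 0],
    [0, 0, 0],
    [0, 0, 0],
    [0, 0, 0],
  ],
  rot=[
    [0, 0, 0],
    [0, 0, 0],
    [0, 0, 0],
    [0, 0, 0],
    [0, 0, 0],
  ],
)

```text
clock: 7.58
eef_pos: [525.8, 205.6, 89.3]
tcp_rot: [3.142, 0.0, 1.918]
contact_force: [0.3, 0.5, -2.1]
opening: 0.34
grasp_force: 49.8
```

play_rows(
  dp=[
    [0, 0, 0],
    [0, 0, 0],
    [0, 0, 0],
    [0, 0, 0],
    [0, 0, 0],
  ],
  rot=[
    [0, 0, 0],
    [0, 0, 0],
    [0, 0, 0],
    [0, 0, 0],
    [0, 0, 0],
  ],
)

```text
clock: 8.0
eef_pos: [525.8, 205.7, 89.3]
tcp_rot: [3.142, 0.0, 1.918]
contact_force: [0.1, 0.6, -1.3]
opening: 0.345
grasp_force: 49.8
```

play_rows(
  dp=[
    [0, 0, 0],
    [0, 0, 0],
    [0, 0, 0],
    [0, 0, 0],
    [0, 0, 0],
  ],
  rot=[
    [0, 0, 0],
    [0, 0, 0],
    [0, 0, 0],
    [0, 0, 0],
    [0, 0, 0],
  ],
)

```text
clock: 8.42
eef_pos: [525.8, 205.7, 89.3]
tcp_rot: [-3.142, 0.0, 1.918]
contact_force: [0.5, -0.5, -2.8]
opening: 0.343
grasp_force: 49.8
```

play_rows(
  dp=[
    [0, 0, 0],
    [0, 0, 0],
    [0, 0, 0],
    [0, 0, 0],
    [0, 0, 0],
  ],
  rot=[
    [0, 0, 0],
    [0, 0, 0],
    [0, 0, 0],
    [0, 0, 0],
    [0, 0, 0],
  ],
)

```text
clock: 8.83
eef_pos: [525.8, 205.7, 89.3]
tcp_rot: [3.142, 0.0, 1.918]
contact_force: [0.3, 0.1, -2.4]
opening: 0.347
grasp_force: 49.8
```

```bash
python3 - <<'E'
from rig import optics
import cv2,numpy as np
f=optics.grab_frame("side");np.savez("side3.npz",**f)
cv2.imwrite("pics/scan2.png",cv2.resize(f["color"][90:240,110:290,::-1],(720,600),interpolation=cv2.INTER_CUBIC))
E
python3 go.py 503.5 -383 140 1.757
```

```text
t 8.8833 pos [525.8 205.7  89.3] rot [ 3.142 -0.     1.918] F [-0.9 -0.4 -1.3] op 0.342 gf 49.8
dp [-13.65   -5.528  -1.268] rot [ 0.   -0.    1.54] rows>= 14.2
```

View pics/scan2.png

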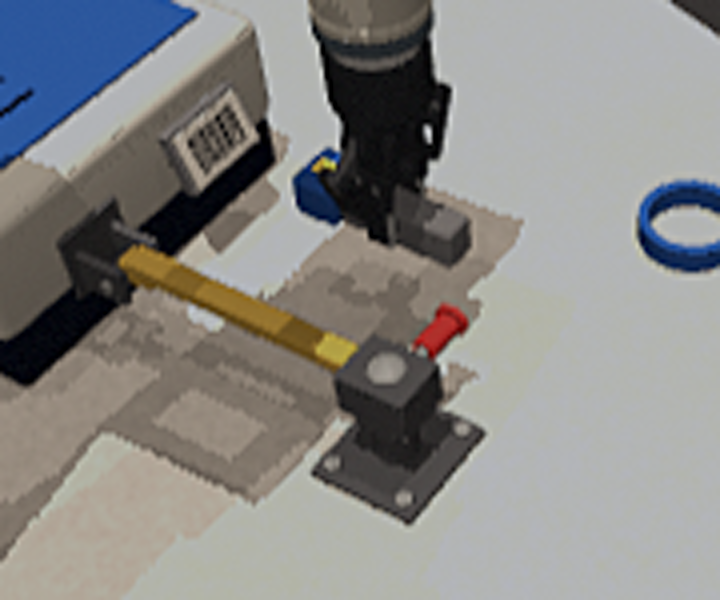

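The crop shows the head at (320,185) facing the bar code at (215,140), with the scanner level. I'm returning it to the mat.

play_rows(
  dp=[
    [0, 0, -0.5],
    [0, 0, -1.3],
    [-0.7, -0.28, -1.3],
    [-1.5, -0.6, -1.3],
    [-2.3, -0.93, -1.3],
  ],
  rot=[
    [0, 0, 0],
    [0, 0, 0],
    [0, 0, 0],
    [0, 0, 0],
    [0, 0, 0],
  ],
)

```text
clock: 9.3
eef_pos: [522.3, 106.0, 142.0]
tcp_rot: [3.14, 0.0, 1.92]
contact_force: [0.6, -0.4, -1.9]
opening: 0.347
grasp_force: 50.0
```

play_rows(
  dp=[
    [-0.8, -0.32, 0],
    [-1.6, -0.65, 0],
    [-2.4, -0.97, 0],
    [-3.2, -1.3, 0],
    [-4.0, -1.62, 0],
  ],
  rot=[
    [0, 0, 0],
    [0, 0, 0],
    [0, 0, 0],
    [0, 0, 0],
    [0, 0, 0],
  ],
)

```text
clock: 9.72
eef_pos: [515.2, -67.6, 141.4]
tcp_rot: [3.141, 0.0, 1.918]
contact_force: [-0.0, -0.1, -1.1]
opening: 0.347
grasp_force: 50.0
```

play_rows(
  dp=[
    [-0.8, -0.32, 0],
    [-1.6, -0.65, 0],
    [-2.4, -0.97, 0],
    [-3.2, -1.3, 0],
    [-4.0, -1.62, 0],
  ],
  rot=[
    [0, 0, 0],
    [0, 0, 0],
    [0, 0, 0],
    [0, 0, 0],
    [0, 0, 0],
  ],
)

```text
clock: 10.13
eef_pos: [508.6, -240.3, 141.4]
tcp_rot: [3.141, 0.0, 1.918]
contact_force: [0.7, -0.4, -1.8]
opening: 0.344
grasp_force: 50.0
```

play_rows(
  dp=[
    [-0.8, -0.32, 0],
    [-1.6, -0.65, 0],
    [-2.4, -0.97, 0],
    [-3.0, -1.22, 0],
    [-3.35, -1.36, 0],
  ],
  rot=[
    [0, 0, 0.35],
    [0, 0, 0.7],
    [0, 0, 1.1],
    [0, 0, 1.54],
    [0, 0, 1.54],
  ],
)

```text
clock: 10.55
eef_pos: [503.0, -386.1, 141.3]
tcp_rot: [3.141, 0.001, 1.753]
contact_force: [-0.1, 0.5, -2.1]
opening: 0.34
grasp_force: 49.9
```

```bash
python3 go.py 503.5 -382 7.5 1.757
```

```text
t 10.55 pos [ 503.  -386.1  141.3] rot [3.141e+00 1.000e-03 1.753e+00] F [-0.1  0.5 -2.1] op 0.34 gf 49.9
dp [0.102 0.029 3.345] rot [ 0.    0.01 -0.04] rows>= 3.2
```

play_rows(
  dp=[
    [0.05, 0, 0.7],
    [0.1, 0.03, 1.5],
    [0.1, 0.03, 2.2],
    [0.1, 0.03, 2.8],
    [0.1, 0.03, 3.1],
  ],
  rot=[
    [0, 0, 0],
    [0, 0, 0],
    [0, 0, 0],
    [0, 0, 0],
    [0, 0, 0],
  ],
)

```text
clock: 10.97
eef_pos: [502.3, -377.2, 14.1]
tcp_rot: [-3.139, -0.003, 1.758]
contact_force: [-0.6, 0.4, -2.6]
opening: 0.345
grasp_force: 49.9
```

play_rows(
  dp=[
    [0, 0, 0],
    [0, 0, 0.05],
    [0, 0, 0.1],
    [0, 0, 0.15],
    [0, 0, 0.2],
  ],
  rot=[
    [0, 0, 0],
    [0, 0, 0],
    [0, 0, 0],
    [0, 0, 0],
    [0, 0, 0],
  ],
)

```text
clock: 11.38
eef_pos: [504.7, -379.4, 10.6]
tcp_rot: [3.14, 0.002, 1.757]
contact_force: [-0.3, -0.5, -1.5]
opening: 0.345
grasp_force: 49.8
```

```bash
python3 go.py 503.5 -382 7.5 1.757
```

```text
t 11.3833 pos [ 504.7 -379.4   10.6] rot [3.140e+00 2.000e-03 1.757e+00] F [-0.3 -0.5 -1.5] op 0.345 gf 49.8
dp [-0.057 -0.042  0.077] rot [ 0.02  0.02 -0.  ] rows>= 0.1
```

play_rows(
  dp=[
    [0, 0, 0.04],
    [0, 0, 0.08],
    [0, 0, 0.09],
    [0, 0, 0.09],
  ],
  rot=[
    [0, 0, 0],
    [0, 0, 0],
    [0, 0, 0],
    [0, 0, 0],
  ],
)

```text
clock: 11.72
eef_pos: [504.2, -379.2, 7.2]
tcp_rot: [3.141, 0.001, 1.756]
contact_force: [-3.8, 4.0, 11.6]
opening: 0.344
grasp_force: 51.8
```

play_rows(
  dp=[
    [0, 0, 0],
    [0, 0, 0],
    [0, 0, 0],
    [0, 0, 0],
    [0, 0, 0],
  ],
  rot=[
    [0, 0, 0],
    [0, 0, 0],
    [0, 0, 0],
    [0, 0, 0],
    [0, 0, 0],
  ],
  fingers=0.75,
)

```text
clock: 12.13
eef_pos: [503.8, -378.9, 5.6]
tcp_rot: [-3.142, -0.0, 1.756]
contact_force: [-0.4, -0.6, 0.5]
opening: 0.749
grasp_force: 0.0
```

play_rows(
  dp=[
    [0, 0, -0.5],
    [0, 0, -1.3],
    [0, 0, -2.1],
    [0, 0, -2.9],
    [0, 0, -3.7],
  ],
  rot=[
    [0, 0, 0],
    [0, 0, 0],
    [0, 0, 0],
    [0, 0, 0],
    [0, 0, 0],
  ],
)

```text
clock: 12.55
eef_pos: [503.6, -378.7, 155.0]
tcp_rot: [-3.141, -0.0, 1.757]
contact_force: [0.5, -1.3, -0.8]
opening: 0.749
grasp_force: 0.0
```

```bash
python3 go.py 492 107 160 0.347;python3 go.py 492 107 160 3.488
```

```text
t 12.55 pos [ 503.6 -378.7  155. ] rot [-3.141 -0.     1.757] F [ 0.5 -1.3 -0.8] op 0.749 gf 0.0
dp [11.987  1.957 -0.122] rot [-0.   -0.   13.46] rows>= 11.7
t 12.55 pos [ 503.6 -378.7  155. ] rot [-3.141 -0.     1.757] F [ 0.5 -1.3 -0.8] op 0.749 gf 0.0
dp [11.987  1.957 -0.122] rot [  0.    -0.   -16.53] rows>= 13.9
```

play_rows(
  dp=[
    [0.8, 0.13, -0.1],
    [1.7, 0.28, -0.1],
    [2.6, 0.42, -0.1],
    [3.5, 0.57, -0.1],
    [4.4, 0.72, -0.1],
  ],
  rot=[
    [0, 0, 0],
    [0, 0, 0],
    [0, 0, 0],
    [0, 0, 0],
    [0, 0, 0],
  ],
)

```text
clock: 12.97
eef_pos: [499.2, -199.1, 157.8]
tcp_rot: [3.141, 0.0, 1.756]
contact_force: [1.4, -0.1, 0.6]
opening: 0.749
grasp_force: 0.0
```

play_rows(
  dp=[
    [0.9, 0.15, 0],
    [1.8, 0.3, 0],
    [2.7, 0.44, 0],
    [3.6, 0.59, 0],
    [4.4, 0.72, 0],
  ],
  rot=[
    [0, 0, 1.1],
    [0, 0, 2.2],
    [0, 0, 3.3],
    [0, 0, 4.4],
    [0, 0, 5.5],
  ],
)

```text
clock: 13.38
eef_pos: [495.1, -20.7, 157.8]
tcp_rot: [3.141, -0.0, 1.176]
contact_force: [0.5, 0.3, -0.4]
opening: 0.754
grasp_force: 0.0
```

```bash
python3 go.py 491.5 107.5 160 0.347
python3 - <<'E'
from rig import optics
import cv2,numpy as np
f=optics.grab_frame("side");np.savez("side4.npz",**f)
a=f["color"][230:360,270:410,::-1]
g=optics.grab_frame("top")["color"][180:280,290:430,::-1]
cv2.imwrite("pics/mat.png",np.vstack([cv2.resize(a,(420,390)),cv2.resize(g,(280,200))[:, :].copy() if 0 else cv2.copyMakeBorder(cv2.resize(g,(280,200)),0,0,0,140,0)]))
E
```

```text
t 13.3833 pos [495.1 -20.7 157.8] rot [ 3.141 -0.     1.176] F [ 0.5  0.3 -0.4] op 0.754 gf 0.0
dp [ 2.923 -1.315 -0.056] rot [ 0.   -0.    7.92] rows>= 6.6
```

View pics/mat.png

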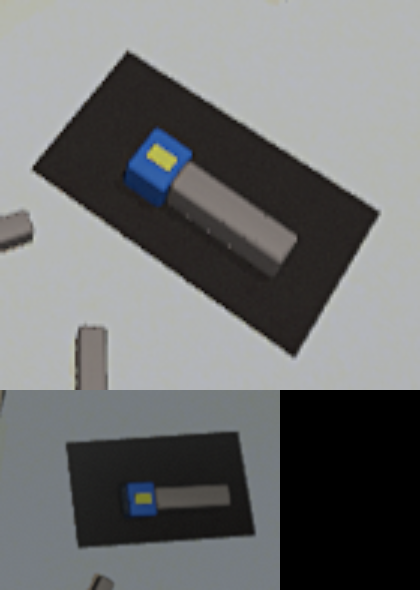

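The scanner lies upright and wholly on the mat, with its head at (157,165) and its tail at (280,250). I'm going to the knob next.

play_rows(
  dp=[
    [0.6, -0.27, 0],
    [1.2, -0.54, 0],
    [1.8, -0.8, 0],
    [2.4, -1.08, 0],
    [2.92, -1.31, -0.05],
  ],
  rot=[
    [0, 0, 1.1],
    [0, 0, 2.2],
    [0, 0, 3.3],
    [0, 0, 4.4],
    [0, 0, 5.5],
  ],
)

```text
clock: 13.9
eef_pos: [491.1, 106.2, 159.4]
tcp_rot: [-3.141, 0.0, 0.601]
contact_force: [0.7, -0.2, 0.4]
opening: 0.75
grasp_force: 0.0
```

play_rows(
  dp=[
    [0, 0, 0],
    [0, 0, 0],
    [0, 0, 0],
    [0, 0, 0],
    [0, 0, 0],
  ],
  rot=[
    [0, 0, 1.1],
    [0, 0, 2.2],
    [0, 0, 2.42],
    [0, 0, 2.42],
    [0, 0, 2.42],
  ],
)

```text
clock: 14.32
eef_pos: [491.4, 104.9, 159.6]
tcp_rot: [3.141, 0.0, 0.356]
contact_force: [-0.3, 0.3, -0.2]
opening: 0.751
grasp_force: 0.0
```

```bash
python3 go.py 491.5 107.5 54 0.347
python3 - <<'E'
from rig import optics
import cv2,numpy as np
a=optics.grab_frame("side")["color"][110:220,150:270,::-1];g=optics.grab_frame("top")["color"][150:270,150:270,::-1]
cv2.imwrite("pics/knob.png",np.hstack([cv2.resize(a,(400,367)),cv2.resize(g,(367,367))]))
E
```

```text
t 14.3167 pos [491.4 104.9 159.6] rot [3.141 0.    0.356] F [-0.3  0.3 -0.2] op 0.751 gf 0.0
dp [ 0.025 -0.061  2.641] rot [0.   0.   0.08] rows>= 2.5
```

View pics/knob.png

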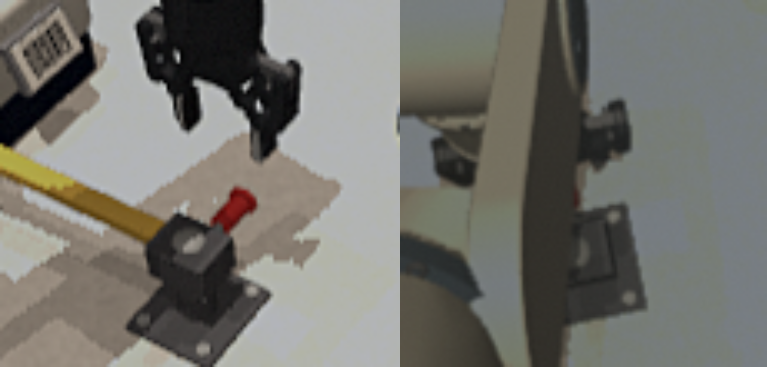

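The open fingers stand above the red knob at (235,210) in the side crop, straddling it as planned. I'm descending and gripping it.

play_rows(
  dp=[
    [0.02, -0.06, 0.6],
    [0.02, -0.06, 1.2],
    [0.02, -0.06, 1.8],
    [0.02, -0.06, 2.3],
    [0.02, -0.06, 2.6],
  ],
  rot=[
    [0, 0, 0.08],
    [0, 0, 0.08],
    [0, 0, 0.08],
    [0, 0, 0.08],
    [0, 0, 0.08],
  ],
)

```text
clock: 14.83
eef_pos: [490.2, 107.4, 53.7]
tcp_rot: [-3.141, 0.002, 0.345]
contact_force: [-1.4, -0.7, -1.2]
opening: 0.746
grasp_force: 0.0
```

play_rows(
  dp=[
    [0, 0, 0],
    [0, 0, 0],
    [0, 0, 0],
    [0, 0, 0],
    [0, 0, 0],
  ],
  rot=[
    [0, 0, 0],
    [0, 0, 0],
    [0, 0, 0],
    [0, 0, 0],
    [0, 0, 0],
  ],
  fingers=0.5,
)

```text
clock: 15.25
eef_pos: [492.0, 108.0, 56.7]
tcp_rot: [3.141, -0.002, 0.344]
contact_force: [-0.6, -0.4, -0.1]
opening: 0.501
grasp_force: 0.0
```

play_rows(
  dp=[
    [0, 0, 0],
    [0, 0, 0],
    [0, 0, 0],
    [0, 0, 0],
    [0, 0, 0],
  ],
  rot=[
    [0, 0, 0],
    [0, 0, 0],
    [0, 0, 0],
    [0, 0, 0],
    [0, 0, 0],
  ],
  fingers=0,
  grip_force=60,
)

```text
clock: 15.67
eef_pos: [491.3, 109.1, 56.4]
tcp_rot: [-3.14, -0.001, 0.343]
contact_force: [-4.0, 7.7, 7.0]
opening: 0.214
grasp_force: 58.3
```

```bash
python3 go.py 491.5 107.5 54 0.347
python3 - <<'E'
from rig import optics
import cv2,numpy as np
a=optics.grab_frame("side")["color"][110:220,150:270,::-1]
cv2.imwrite("pics/knob2.png",cv2.resize(a,(600,550)))
E
```

```text
t 15.6667 pos [491.3 109.1  56.4] rot [-3.14e+00 -1.00e-03  3.43e-01] F [-4.   7.7  7. ] op 0.214 gf 58.3
dp [-0.009  0.038  0.06 ] rot [-0.01 -0.01 -0.04] rows>= 0.1
```

View pics/knob2.png

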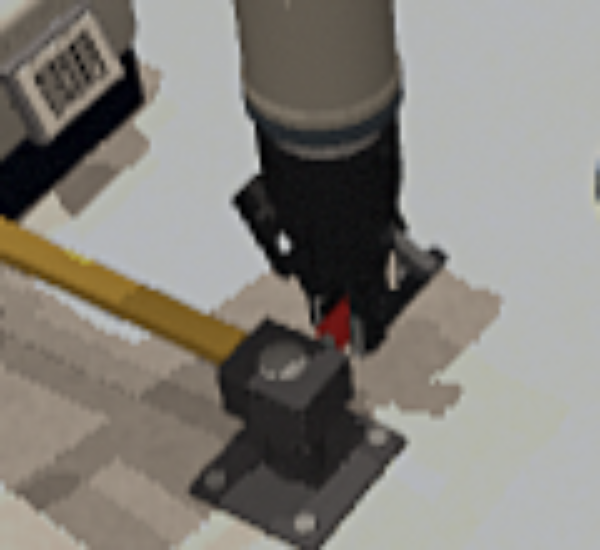

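The crop shows the red knob at (338,325) between the pads, and the opening of 18 mm fits its 20 mm diameter. I'm pulling it now.

play_rows(
  dp=[
    [0.1, 0, 0],
    [0.2, 0, 0],
    [0.3, 0, 0],
    [0.4, 0, 0],
    [0.48, 0, 0],
  ],
  rot=[
    [0, 0, 0],
    [0, 0, 0],
    [0, 0, 0],
    [0, 0, 0],
    [0, 0, 0],
  ],
)

```text
clock: 16.13
eef_pos: [507.0, 114.8, 56.1]
tcp_rot: [-3.14, 0.004, 0.344]
contact_force: [-12.5, 4.3, 15.8]
opening: 0.215
grasp_force: 58.9
```

play_rows(
  dp=[
    [0, 0, 0],
    [0, 0, 0],
    [0, 0, 0],
  ],
  rot=[
    [0, 0, 0],
    [0, 0, 0],
    [0, 0, 0],
  ],
)

```text
clock: 16.38
eef_pos: [506.7, 114.7, 56.1]
tcp_rot: [-3.14, 0.005, 0.344]
contact_force: [-11.0, 4.6, 14.8]
opening: 0.212
grasp_force: 59.0
```

```bash
python3 go.py 491.5 107.5 54 0.347
```

```text
t 16.3833 pos [506.7 114.7  56.1] rot [-3.14   0.005  0.344] F [-11.    4.6  14.8] op 0.212 gf 59.0
dp [-0.418  0.042  0.054] rot [-0.02  0.04 -0.03] rows>= 0.4
```

play_rows(
  dp=[
    [0.04, -0.02, -0.02],
    [0.08, -0.03, -0.05],
    [0.1, -0.03, -0.05],
    [0.1, -0.03, -0.05],
  ],
  rot=[
    [0, 0, 0],
    [0, 0, 0],
    [0, 0, 0],
    [0, 0, 0],
  ],
)

```text
clock: 16.72
eef_pos: [508.1, 115.5, 56.5]
tcp_rot: [-3.141, 0.009, 0.345]
contact_force: [-11.4, -5.1, 2.5]
opening: 0.214
grasp_force: 59.1
```

```bash
python3 go.py 491.5 107.5 54 0.347
```

```text
t 16.7167 pos [508.1 115.5  56.5] rot [-3.141  0.009  0.345] F [-11.4  -5.1   2.5] op 0.214 gf 59.1
dp [-0.458  0.049  0.068] rot [-0.01  0.09 -0.02] rows>= 0.4
```

play_rows(
  dp=[
    [0, -0.003, -0.18],
    [0, -0.011, -0.36],
    [0, -0.024, -0.54],
    [0, -0.043, -0.72],
    [0, -0.067, -0.9],
  ],
  rot=[
    [0, 0, 0],
    [0, 0, 0],
    [0, 0, 0],
    [0, 0, 0],
    [0, 0, 0],
  ],
)

```text
clock: 17.13
eef_pos: [507.2, 117.9, 92.3]
tcp_rot: [-3.141, 0.009, 0.344]
contact_force: [-8.9, -4.5, -4.9]
opening: 0.214
grasp_force: 58.6
```

```bash
python3 go.py 508.1 115.5 56.5 0.347
python3 - <<'E'
from rig import optics
import cv2,numpy as np
a=optics.grab_frame("side")["color"][100:220,130:270,::-1]
cv2.imwrite("pics/lift.png",cv2.resize(a,(700,600)))
E
```

```text
t 17.1333 pos [507.2 117.9  92.3] rot [-3.141  0.009  0.344] F [-8.9 -4.5 -4.9] op 0.214 gf 58.6
dp [0.009 0.063 0.896] rot [-0.    0.09 -0.02] rows>= 0.9
```

View pics/lift.png

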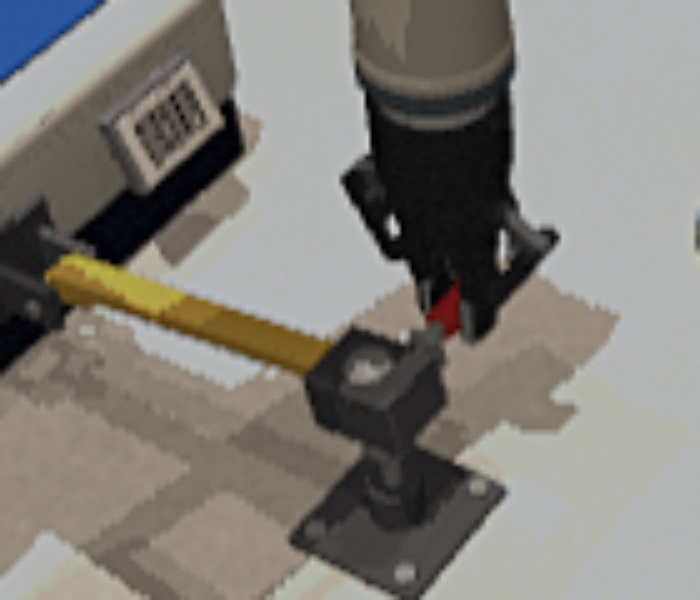

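The coupler at (375,390) has risen with the arm and is off its ball at about (385,470). I'm continuing the lift.

play_rows(
  dp=[
    [0, -0.03, -0.18],
    [0, -0.07, -0.35],
    [0, -0.11, -0.53],
    [0, -0.155, -0.7],
    [0, -0.2, -0.875],
  ],
  rot=[
    [0, 0, 0],
    [0, 0, 0],
    [0, 0, 0],
    [0, 0, 0],
    [0, 0, 0],
  ],
)

```text
clock: 17.6
eef_pos: [504.8, 124.9, 127.3]
tcp_rot: [3.141, 0.009, 0.345]
contact_force: [-8.8, -7.7, -1.7]
opening: 0.211
grasp_force: 58.6
```

play_rows(
  dp=[
    [0, -0.06, -0.17],
    [0, -0.12, -0.34],
    [0, -0.18, -0.5],
    [0, -0.235, -0.63],
    [0, -0.28, -0.73],
  ],
  rot=[
    [0, 0, 0],
    [0, 0, 0],
    [0, 0, 0],
    [0, 0, 0],
    [0, 0, 0],
  ],
)

```text
clock: 18.02
eef_pos: [501.2, 134.8, 156.8]
tcp_rot: [3.139, 0.009, 0.345]
contact_force: [-9.5, -13.7, 1.1]
opening: 0.214
grasp_force: 58.5
```

play_rows(
  dp=[
    [0, 0, 0],
    [0, 0, 0],
    [0, 0, 0],
    [0, 0, 0],
    [0, 0, 0],
  ],
  rot=[
    [0, 0, 0],
    [0, 0, 0],
    [0, 0, 0],
    [0, 0, 0],
    [0, 0, 0],
  ],
)

```text
clock: 18.43
eef_pos: [501.3, 134.7, 156.5]
tcp_rot: [3.14, 0.009, 0.345]
contact_force: [-9.1, -12.8, 2.4]
opening: 0.207
grasp_force: 58.7
```

```bash
python3 go.py 508.1 115.5 56.5 0.347
python3 - <<'E'
from rig import optics
import cv2,numpy as np
f=optics.grab_frame("side")
cv2.imwrite("pics/final.png",cv2.resize(f["color"][:,:,::-1],(800,600)))
E
```

```text
t 18.4333 pos [501.3 134.7 156.5] rot [3.14  0.009 0.345] F [ -9.1 -12.8   2.4] op 0.207 gf 58.7
dp [0.021 0.504 2.502] rot [ 0.02  0.09 -0.02] rows>= 2.4
```

View pics/final.png

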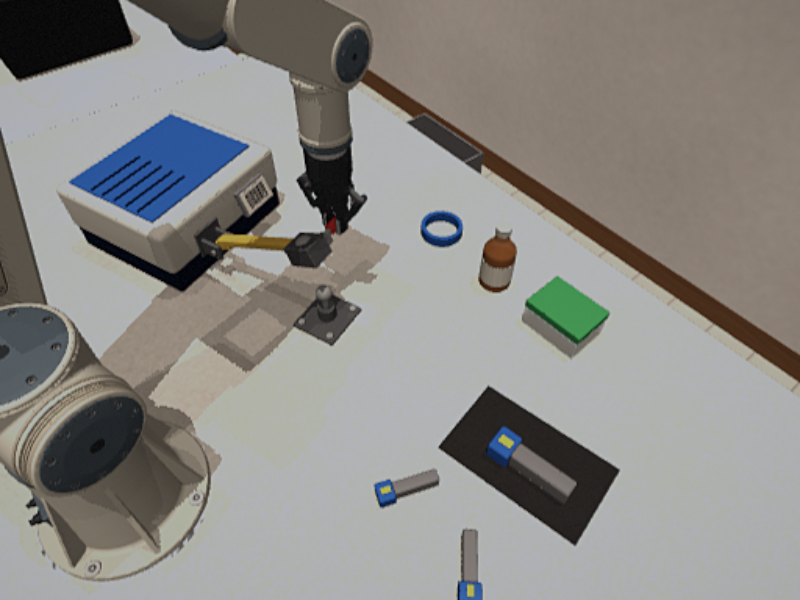

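The coupler at (308,250) is well clear of the ball at (325,292) and the knob is still in the pads. The scanner is on the mat and the bottle, tip box and tape haven't moved. The lift is 100 mm and the arm is still, so I'm handing in.

```bash
python3 -c "
from rig import r
print(r.sign_off())"
```

```text
the job is handed in; nothing more can be done
None
```

The job is handed in at 18.5 s, but the verdict wasn't shown: the scanner was held at the tag for over a second and laid back on its mat, the latch was pulled about 18 mm, and the arm is held still 100 mm above its ball.

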